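# Pack the plumbing repair kit

### The job

Pack the plumbing repair kit: in the empty three-bay tray, lay the loose copper elbow flat in the square bay, the loose copper tee flat in the wide bay, and stand the brass ball valve in the narrow bay with the lever up, as it stands now. Stack the long lidded box on the big fixed lidded box, lined up with it, with its four feet down in the recesses of that lid. Leave the tap, the straight copper coupling and the short lidded box where they are.

Things in the scene. Friction and masses are not known exactly. Their poses are not given: they have to be found in the camera images.
- caddy: Grey open tray fixed to the bench, 250 x 122 mm (x, y), floor 4 mm thick, 4 mm walls, tops 12 mm above the bench. Origin: centre of underside. Three bays, inner x times y: narrow 70 x 114 centred at x=-86, y=0; wide 84 x 114 at x=-5, y=0; square 80 x 80 at x=+81, y=-17 (beside it a filler block 11 mm high with fixed hex bits up to 14 mm, x 41 to 121, y 23 to 59).
- kit_box: Largest of three black boxes with grey lids, closed, fixed to the bench: lid 126 x 86 mm (x, y), its top 36 mm up. Origin: centre of underside. Four square recesses in the lid, 15 mm wide, 5 mm deep, centred at x=+-37, y=+-17 mm.
- long_box: Black closed box with grey lid, loose, 160 g: lid 100 x 60 mm (x, y), overall height 36; body below the lid 96 x 56. Origin: centre, level with its foot tips. Four round feet, 9 mm wide, 6 mm long, at x=+-37, y=+-17 mm, fit the kit box's recesses: seated, its origin is 31 mm above the kit box's. Grip across the lid's 60 mm (lid is 27 to 36 mm up).
- short_box: Black closed box with grey lid, loose, shorter: lid 68 x 60 mm (x, y), 36 mm high, feet too close together for the kit box's recesses. Not part of the kit. Origin: centre, level with its foot tips.
- elbow: Copper 90-degree pipe elbow lying flat, 53 x 53 x 26 mm, tube 22 mm thick, 70 g. Origin: centre of that square, on the underside. One leg opens to -y (axis at x=+13), the other to -x (axis at y=+13), axes 13 mm up; middle of the bend near x=+6, y=+6 mm, where it can be gripped along the diagonal x=y.
- tee: Copper pipe tee lying flat, 76 x 51 x 25 mm (x, y, z), tube 22 to 25 mm thick, 100 g. Origin: centre of the footprint, on the underside. Straight run along x at y=+13; branch from it along -y at x=0, to y=-25 mm; axes 13 mm up. The branch can be gripped across x at y=-8.
- valve: Brass ball valve standing on two hexagons, flat lever on top, 34 x 96 x 50 mm (x, y, z), 210 g. Origin: centre of the footprint, on the underside. Between the hexagons (y=-4 to +36 mm) the body is 24 wide (x), 27 high, with an 18 mm stem above at y=6 to 24; lever 12 wide, 45 up, from y=+27 to -48. Can be gripped across x at y=+15.
- tap: Brass bib tap with bent spout and cross handle, 28 x 100 x 62 mm (x, y, z), loose. Not part of the kit. Origin: centre of the footprint.
- coupling: Straight copper pipe coupling, a short round sleeve standing on end, 27 mm in diameter, 42 mm high, loose. Not part of the kit. Origin: centre of its underside.

How it is judged:
By the outcome, as a careful person would: the job done as asked, in the order asked, and still so for the second after the job is handed in, with the robot touching nothing.
It also fails if it takes over 102 s, if anything falls off the work surface, if the arm or the gripper's body presses on something with over 40 N, if the wrist force passes 120 N, or if a joint passes its speed limit or range.

### The arm

A 6-joint arm with a two-finger parallel gripper is mounted at the origin on the work surface; the furniture and walls round the work are solid. World frame = base frame: x ahead of the robot, y to its left, z up, the work surface at z = 0. Lengths are in mm, angles in rad, forces in N, time in s.
With the tool pointing down it reaches from about 275 to 750 mm from the base axis. Payload 10.2 kg.
Tool frame: the origin (TCP) lies on the front face of the gripper's body, between the roots of the fingers; the fingertips stand 73 mm ahead of it and the grasp point (between the pads) lies 54 mm ahead of it; z points along the fingers, y is the line along which they close (so a half turn about z gives the same grasp; the last joint's range is limited). The gripper opens to 85 mm and grips with 20 to 120 N. Pads are 22 mm wide; open, the fingers measure 114 mm over their backs; the gripper's body (76 mm by 85 mm) begins 54 mm behind the grasp point. The pads swing forward as they close: fully open they stand 13 mm farther back than shut.
Start: joints at [0.992, 0.313, 1.498, -0, 1.331, -0.223], TCP at [182.892, 492.12, 303.894] pointing down, gripper open.
Joint ranges: [-2.94, 2.94], [-0.97, 2.17], [0.19, 2.56], [-1.23, 4.37], [0.02, 3.11], [-2.88, 2.88]. Speed limits (rad/s): [2.39, 2.39, 3.01, 3.14, 3.14, 3.14].

### API

Orientations are given as a unit quaternion [w, x, y, z].
In Python, from rig import * gives the robot as it stands.
- The arm moves only by the tool step_arm, never from a script. Its argument "plan" is a list of rows, each an object with "offset": the shift along the tool's x, y, z in cm, a list of three; "rot": the turn, a rotation vector about the tool's x, y, z in degrees, a list of three; "gripper": the finger opening in cm, from 0 to 8.54. In form: [{"offset": [x, y, z], "rot": [wx, wy, wz], "gripper": gripper}, ...]. A call has 1 to 12 rows; each row is the pose to reach, as a shift and turn from the pose commanded when the call began, along the tool's axes at that moment; what a row does not reach only later rows make up. A row lasts 1/10 s, in which the tool goes at most 50 mm and 8.59 degrees, less where a joint would pass 70% of its speed; a pose out of reach is approached as far as the arm can. A call with a gripper value outside its range is refused whole. The fingers move at their own pace and stop on an object; "squeeze" is the grip in N (left out, the last holds). Time passes only in rows, so rows that repeat a pose let the fingers close. It gives the time, the measured TCP pose, the force, the opening and the grip force at its end, in the units of the state.
- sense(): the state, without advancing time (a new reading comes with each control period).
- capture(name): name is "scene" or "side" or "wrist"; returns a dict with "color" (384x512x3 uint8, red, green, blue), "depth" (384x512 float32, mm along the optical axis (not along the pixel's ray), 0 where there is no reading), "vertical_fov" (degrees; the focal length in pixels is half the picture's height over the tangent of half this angle, whatever the lens; pixels are square), "cx", "cy" (the principal point, pixels), "rvec" (rotation vector, rad) and "tvec" (3), from world to camera coordinates, as OpenCV has them; the wrist camera has in their place "mount" (4x4, takes a point from camera to tool coordinates, whose origin is the TCP and whose axes are the flange's). Camera axes: x right, y down, z forward; pixel columns grow to the right and rows downward; lengths in mm; the calibration is good to about 2 mm. The wrist camera is an equidistant fisheye: a pixel r from the principal point sees the ray r / f radians off the axis. A picture is of the moment at which its call begins: read the wrist's pose just before it.
- finish_job(): hands the job in; it is judged then, once.
The state is a dict: "time_s": time; "joints": joint angles; "dq": joint speeds; "tau": joint torques, N m; "eef_pos": TCP position; "ee_rot": TCP orientation; "force": force on the tool from outside, world axes, zero at the start; "wrist_torque": the same for the moment, N m; "grip_width": opening from 0.0 (shut) to 1.0 (fully open); "grip_force": force on a finger pad.
Only numpy, scipy, OpenCV 4.12 (cv2) and the standard library are available. Lean on these libraries where they do the work, as an engineer would, in place of code of your own. Each camera call takes 0.05 s, during which the arm holds its last target. There are 200 camera calls.

## Working session

There is one attempt and no reset: what is moved stays moved. The work goes in short steps, Python scripts to look and compute and a tool call to move; the robot and the scene stay as the last step left them, time stands still between calls to the robot, and variables do not carry over. Pictures are saved under pics/ and viewed, at most 14 in all, crops included, and the job is handed in when it is done.

Besides the shell and the picture viewer there is one more tool, called after "Request:" in YAML: its name, and indented under it one key for each argument. step_arm: Moves the arm, as the interface text tells. Its arguments: {"type":"object","properties":{"plan":{"type":"array"},"squeeze":{"type":"number"}},"required":["plan"]}

```bash
mkdir -p pics; ls; cat > h.py <<'E'
from rig import *
import numpy as np, cv2
from scipy.spatial.transform import Rotation as R
def save(n,c): cv2.imwrite(f'pics/{n}.png',cv2.cvtColor(c['color'],cv2.COLOR_RGB2BGR))
def world(c,u,v,d):
    f=192/np.tan(np.radians(c['vertical_fov']/2))
    p=np.stack([(u-c['cx'])/f*d,(v-c['cy'])/f*d,d+0*u],-1)
    Rm=cv2.Rodrigues(np.array(c['rvec'],float))[0]
    return (p-np.array(c['tvec']).ravel())@Rm
def cloud(c):
    v,u=np.mgrid[0:384,0:512].astype(float)
    return world(c,u,v,c['depth'].astype(float))
E
python3 - <<'E'
from h import *
import pickle
s=sense();print(s)
for n in('scene','side'):
    c=capture(n);save(n,c);pickle.dump(c,open(n+'.pkl','wb'))
    P=cloud(c);print(n,c['vertical_fov'],(c['depth']>0).mean(),c['rvec'],c['tvec'])
E
```

```text
pics
{'time_s': 0.0, 'joints': array([ 9.91577661e-01,  3.13451244e-01,  1.49846675e+00,  3.25672180e-05,
        1.33102135e+00, -2.23374074e-01]), 'dq': array([ 7.15048274e-04,  7.00368700e-04,  4.01858981e-04, -1.06894860e-04,
        7.88470179e-05,  5.04054577e-04]), 'tau': array([ 2.44997726e-03, -4.12266684e+01, -2.59738129e+01, -2.54805235e-05,
        4.21038712e-03, -1.25980881e-05]), 'eef_pos': array([182.79445259, 491.96088871, 303.32321609]), 'ee_rot': array([-2.77575948e-04,  1.76988829e-01,  9.84212630e-01, -6.13675088e-04]), 'force': array([-0.03063179,  0.05524575, -0.3713419 ]), 'wrist_torque': array([-0.04949848,  0.01829198, -0.01204614]), 'grip_force': 0.0, 'grip_width': 0.9975607301745277}
scene 54.093235044166214 0.9959767659505209 [ 2.21605869 -0.74387373  0.33902238] [-435.36249701  243.58056573  760.35228852]
side 51.733868019239395 0.9955800374348959 [ 2.05958938 -0.10027345  0.03172497] [-531.27975966   73.38940692 1120.62042954]
```

View pics/scene.png

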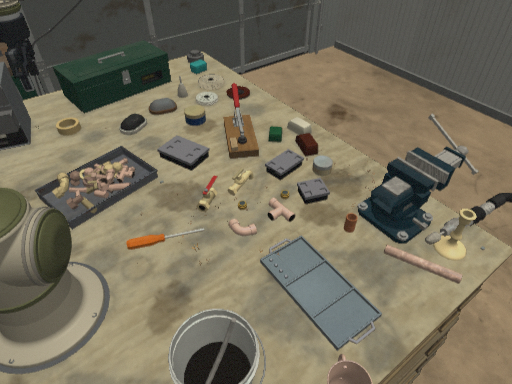

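View pics/side.png

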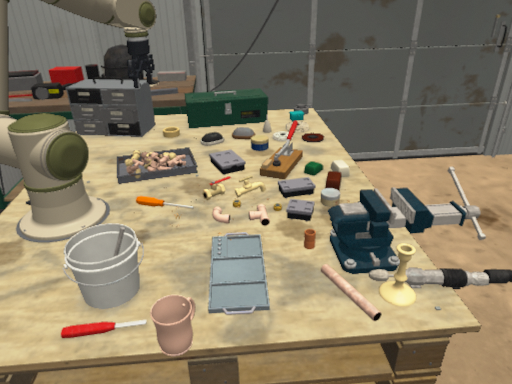

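The scene picture shows the elbow (241,228), tee (281,210), valve with a red lever (208,195), tap (240,182), kit box (184,152), long box (284,163), short box (312,190), coupling (350,222) and tray (320,288). The side view shows the same things.

```bash
python3 - <<'E'
from h import *
import pickle
for n,pts in(('scene',dict(elbow=(241,228),tee=(281,210),valve=(208,197),tap=(240,182),kit=(184,152),long=(284,163),short=(312,190),coup=(350,222),caddy=(320,288))),('side',dict(elbow=(221,215),tee=(259,213),valve=(215,190),tap=(250,187),kit=(228,161),long=(297,187),short=(300,209),coup=(310,238),caddy=(238,270)))):
    c=pickle.load(open(n+'.pkl','rb'));P=cloud(c);H=P[...,2]
    for k,(u,v) in pts.items():
        p=P[v,u]
        out=k,p.round()
        if k in('kit','long','short'):
            m=(np.linalg.norm(P[...,:2]-p[:2],axis=-1)<90)&(abs(H-(36))<5)
            nl,L=cv2.connectedComponents(m.astype(np.uint8));m=L==L[v,u] if L[v,u] else m
        elif k=='caddy':
            m=(np.linalg.norm(P[...,:2]-p[:2],axis=-1)<160)&(H>2.5)&(H<20)
        else:
            m=(np.linalg.norm(P[...,:2]-p[:2],axis=-1)<75)&(H>7)
            nl,L=cv2.connectedComponents(m.astype(np.uint8));m=L==L[v,u] if L[v,u] else m
        q=P[m]; r=cv2.minAreaRect(q[:,:2].astype(np.float32))
        print(n,*out,'n',m.sum(),'rect',np.round(r[0]),np.round(r[1]),round(r[2],1),'z',np.percentile(q[:,2],[5,50,95]).round())
E
```

```text
scene elbow [431. -72.  21.] n 278 rect [436. -66.] [34. 75.] 28.2 z [ 9. 18. 22.]
scene tee [548. -81.  18.] n 328 rect [541. -75.] [51. 78.] 3.9 z [ 9. 18. 22.]
scene valve [421.  61.  28.] n 319 rect [434.  73.] [95. 32.] 28.8 z [12. 27. 45.]
scene tap [519.  57.  30.] n 290 rect [531.  67.] [94. 25.] 12.5 z [12. 27. 55.]
scene kit [460. 258.  35.] n 756 rect [467. 276.] [ 90. 128.] 20.8 z [32. 34. 36.]
scene long [663.  46.  33.] n 438 rect [670.  53.] [103.  62.] 8.7 z [32. 34. 36.]
scene short [647. -86.  35.] n 358 rect [657. -78.] [63. 70.] 70.5 z [32. 34. 36.]
scene coup [ 642. -224.   36.] n 178 rect [ 652. -217.] [27. 27.] 73.5 z [ 9. 29. 41.]
scene caddy [ 476. -299.    4.] n 4646 rect [ 474. -288.] [285. 124.] 88.3 z [ 3.  4. 11.]
side elbow [443. -79.  22.] n 182 rect [439. -67.] [35. 69.] 26.0 z [ 9. 20. 25.]
side tee [545. -84.  24.] n 247 rect [544. -74.] [49. 80.] 3.3 z [10. 21. 25.]
side valve [427.  64.  24.] n 270 rect [437.  74.] [94. 31.] 31.0 z [10. 27. 48.]
side tap [532.  59.  30.] n 287 rect [536.  69.] [97. 28.] 14.1 z [12. 27. 58.]
side kit [472. 243.  38.] n 384 rect [471. 271.] [ 89. 123.] 19.7 z [33. 38. 40.]
side long [670.  27.  38.] n 380 rect [673.  55.] [101.  68.] 7.5 z [32. 38. 40.]
side short [ 654. -100.   38.] n 338 rect [660. -78.] [66. 70.] 67.6 z [32. 37. 39.]
side coup [ 654. -227.   33.] n 186 rect [ 655. -215.] [30. 26.] 82.1 z [10. 32. 43.]
side caddy [ 476. -293.    5.] n 4630 rect [ 479. -288.] [303. 317.] 36.7 z [ 3.  6. 14.]
```

```bash
cat >> h.py <<'E'
def go(x,y,z,yaw=None,pose=None):
    """shift/turn for TCP target; yaw = world angle (deg) of tool y axis, None keeps"""
    s=sense(); p=s['eef_pos']; q=s['ee_rot']; Rt=R.from_quat([*q[1:],q[0]])
    A=Rt.as_matrix(); cur=np.degrees(np.arctan2(A[1,1],A[0,1]))
    if yaw is None: yaw=cur
    else: yaw=cur+((yaw-cur+90)%180-90)
    a=np.radians(yaw); ty=np.array([np.cos(a),np.sin(a),0]); tz=np.array([0,0,-1.]); B=np.c_[np.cross(ty,tz),ty,tz]
    rv=np.degrees(R.from_matrix(A.T@B).as_rotvec())
    off=A.T@(np.array([x,y,z])-p)/10
    print('off cm',off.round(2),'rot',rv.round(1),'| from',p.round(1),'yaw',round(cur,1),'->',round(yaw,1),'q6',s['joints'][5].round(2),'t',round(s['time_s'],1))
def wcloud(c,s):
    f=192/np.tan(np.radians(c['vertical_fov']/2)); v,u=np.mgrid[0:384,0:512].astype(float)
    x,y=u-c['cx'],v-c['cy']; r=np.hypot(x,y)+1e-9; th=r/f
    d=c['depth'].astype(float); k=np.tan(np.minimum(th,1.5))*d/r
    P=np.stack([x*k,y*k,d],-1); M=np.array(c['mount']); P=P@M[:3,:3].T+M[:3,3]
    q=s['ee_rot']; return P@R.from_quat([*q[1:],q[0]]).as_matrix().T+s['eef_pos']
def look(n):
    s=sense(); c=capture('wrist'); save(n,c); import pickle; pickle.dump((c,s),open(n+'.pkl','wb')); return c,wcloud(c,s)
E
python3 - <<'E'
from h import *
c,P=look('w0');print(c['vertical_fov'],c['mount'],c['cx'],c['cy'],(c['depth']>0).mean())
go(470,-40,330)
E
```

```text
65.70646984690485 [[ 7.27697445e-04 -9.58980301e-01 -2.83471786e-01  7.22015513e+01]
 [ 9.99999680e-01  7.92361459e-04 -1.13456856e-04 -1.96208774e-01]
 [ 3.33415008e-04 -2.83471613e-01  9.58980570e-01 -6.97241033e+01]
 [ 0.00000000e+00  0.00000000e+00  0.00000000e+00  1.00000000e+00]] 255.1639594828951 187.9593242700309 0.9909566243489584
off cm [-45.45 -39.87  -2.63] rot [-0.1 -0.  -0. ] | from [182.8 492.  303.4] yaw 69.6 -> 69.6 q6 -0.22 t 0.1
```

Request:
step_arm:
  plan:
    - {"offset": [-45.5, -39.9, -2.6], "rot": [0, 0, 0], "gripper": 8.5}
    - {"offset": [-45.5, -39.9, -2.6], "rot": [0, 0, 0], "gripper": 8.5}
    - {"offset": [-45.5, -39.9, -2.6], "rot": [0, 0, 0], "gripper": 8.5}
    - {"offset": [-45.5, -39.9, -2.6], "rot": [0, 0, 0], "gripper": 8.5}
    - {"offset": [-45.5, -39.9, -2.6], "rot": [0, 0, 0], "gripper": 8.5}
    - {"offset": [-45.5, -39.9, -2.6], "rot": [0, 0, 0], "gripper": 8.5}
    - {"offset": [-45.5, -39.9, -2.6], "rot": [0, 0, 0], "gripper": 8.5}
    - {"offset": [-45.5, -39.9, -2.6], "rot": [0, 0, 0], "gripper": 8.5}
    - {"offset": [-45.5, -39.9, -2.6], "rot": [0, 0, 0], "gripper": 8.5}
    - {"offset": [-45.5, -39.9, -2.6], "rot": [0, 0, 0], "gripper": 8.5}
    - {"offset": [-45.5, -39.9, -2.6], "rot": [0, 0, 0], "gripper": 8.5}
    - {"offset": [-45.5, -39.9, -2.6], "rot": [0, 0, 0], "gripper": 8.5}

```text
time_s: 1.35
eef_pos: [468.2, -37.5, 329.7]
ee_rot: [-0.0, 0.177, 0.984, 0.0]
force: [1.5, 1.6, 0.3]
grip_width: 0.995
grip_force: 0.0
```

```bash
python3 - <<'E'
from h import *
c,P=look('w1');go(470,-40,330)
E
```

```text
off cm [ 0.16  0.24 -0.06] rot [-0.1  0.1  0. ] | from [470.7 -42.8 329.4] yaw 69.4 -> 69.4 q6 -1.55 t 1.4
```

View pics/w1.png

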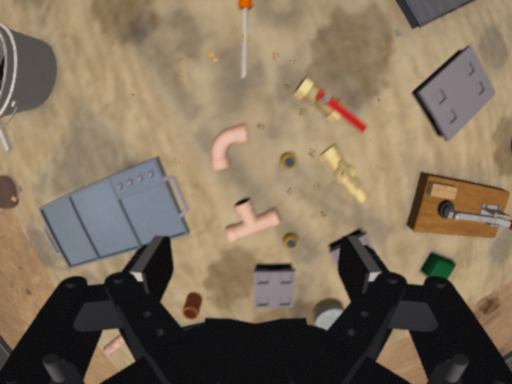

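The wrist picture shows the tray (120,210) with its hex-bit corner at (135,180), the elbow (228,146), tee (250,219), valve (330,105) with the lever pointing lower right, tap (343,173), kit box (455,92), and short box (273,287). So tray +x runs along about world +y.

```bash
cat >> h.py <<'E'
def blob(P,xy,rad,z0,z1,mask=None):
    m=(np.hypot(P[...,0]-xy[0],P[...,1]-xy[1])<rad)&(P[...,2]>z0)&(P[...,2]<z1)
    if mask is not None:m&=mask
    m=cv2.morphologyEx(m.astype(np.uint8),cv2.MORPH_CLOSE,np.ones((3,3)))
    n,L,st,_=cv2.connectedComponentsWithStats(m)
    L=L==1+np.argmax(st[1:,4]); q=P[L&(P[...,2]>z0)&(P[...,2]<z1)]
    r=cv2.minAreaRect(q[:,:2].astype(np.float32)); return q,r
def show(k,q,r): print(k,len(q),np.round(r[0],1),np.round(r[1],1),round(r[2],1),'z',np.percentile(q[:,2],[5,50,95]).round(1))
E
python3 - <<'E'
from h import *
import pickle
c,s=pickle.load(open('w1.pkl','rb'));P=wcloud(c,s)
for k,xy,rad,z0,z1 in(('elbow',(437,-66),60,6,40),('tee',(543,-75),60,6,40),('valve',(436,74),70,6,70),('tap',(533,68),70,6,80),('kit',(468,274),90,30,45),('long',(671,54),70,30,45),('short',(658,-78),60,30,45),('coup',(653,-216),40,6,60),('caddy',(474,-288),170,2.5,20)):
    show(k,*blob(P,xy,rad,z0,z1))
b=P[(np.hypot(P[...,0]-470,P[...,1])<250)&(P[...,2]<6)];print('bench z',np.percentile(b[:,2],[10,50,90]))
E
```

```text
elbow 974 [440.6 -63.6] [53.5 53.2] 78.1 z [13.5 20.1 23.2]
tee 1220 [542.4 -73. ] [50.3 77.2] 3.5 z [11.6 20.2 23.3]
valve 1331 [433.8  79.1] [98.3 34.5] 34.0 z [16.3 28.5 45.9]
tap 1017 [531.9  72.3] [94.1 27.7] 17.9 z [16.4 30.3 58. ]
kit 3835 [467.9 277.3] [ 87.8 128.5] 20.9 z [31.3 35.5 36.9]
long 151 [636.3  72. ] [37.1 17.3] 10.8 z [30.5 35.  36.7]
short 1489 [659.  -75.8] [59.  71.1] 69.7 z [30.5 35.3 36.7]
coup 379 [ 654.6 -214.3] [26.7 26.8] 70.0 z [ 8.7 30.5 41.8]
caddy 9766 [ 474.8 -289.8] [278.3 122.8] 88.3 z [ 2.9  4.3 11.9]
bench z [-1.99899393 -0.93759981  0.28242071]
```

```bash
python3 - <<'E'
from h import *
go(434,-68,200,33)
E
```

```text
off cm [ 2.57 -3.63 12.94] rot [-0.1  0.1 36.4] | from [470.7 -42.8 329.4] yaw 69.4 -> 33.0 q6 -1.55 t 1.4
```

Request:
step_arm:
  plan:
    - {"offset": [2.6, -3.6, 13], "rot": [0, 0, 36.4], "gripper": 8.5}
    - {"offset": [2.6, -3.6, 13], "rot": [0, 0, 36.4], "gripper": 7}
    - {"offset": [2.6, -3.6, 13], "rot": [0, 0, 36.4], "gripper": 6}
    - {"offset": [2.6, -3.6, 13], "rot": [0, 0, 36.4], "gripper": 5}
    - {"offset": [2.6, -3.6, 13], "rot": [0, 0, 36.4], "gripper": 5}
    - {"offset": [2.6, -3.6, 13], "rot": [0, 0, 36.4], "gripper": 5}
    - {"offset": [2.6, -3.6, 13], "rot": [0, 0, 36.4], "gripper": 5}

```text
time_s: 2.1
eef_pos: [430.8, -60.0, 199.7]
ee_rot: [0.0, 0.475, 0.88, -0.0]
force: [-0.6, 0.1, 0.3]
grip_width: 0.587
grip_force: 0.0
```

```bash
python3 - <<'E'
from h import *
c,P=look('w2')
q,r=blob(P,(440,-64),50,6,40);show('elbow',q,r)
print(cv2.boxPoints(r).round(1)); print(sense()['grip_width'])
go(434,-68,75,33)
E
```

```text
elbow 1982 [438.6 -63.4] [37.5 72.4] 32.0 z [12.6 20.  23.1]
[[ 403.6  -42.7]
 [ 441.9 -104.1]
 [ 473.7  -84.2]
 [ 435.4  -22.8]]
0.5846262106051322
off cm [-0.84 -0.17 12.47] rot [0.  0.  0.3] | from [430.8 -60.  199.7] yaw 33.3 -> 33.0 q6 -0.99 t 2.1
```

View pics/w2.png

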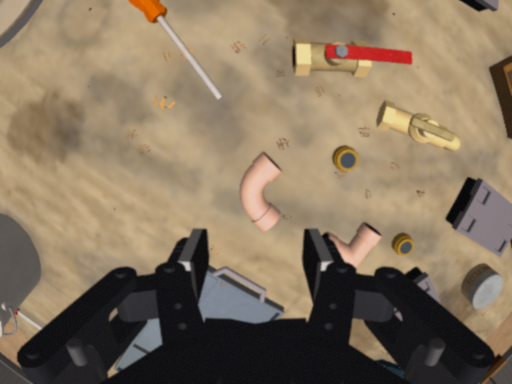

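The picture shows the elbow (262,190) below and ahead of the fingers, the tee (355,240) and the valve (335,58).

Request:
step_arm:
  plan:
    - {"offset": [-0.8, -0.25, 5], "rot": [0, 0, 0.8], "gripper": 5}
    - {"offset": [-0.8, -0.25, 10], "rot": [0, 0, 0.8], "gripper": 5}
    - {"offset": [-0.8, -0.25, 12.4], "rot": [0, 0, 0.8], "gripper": 5}
    - {"offset": [-0.8, -0.25, 12.4], "rot": [0, 0, 0.8], "gripper": 5}
    - {"offset": [-0.8, -0.25, 12.4], "rot": [0, 0, 0.8], "gripper": 1}
    - {"offset": [-0.8, -0.25, 12.4], "rot": [0, 0, 0.8], "gripper": 1}
    - {"offset": [-0.8, -0.25, 12.4], "rot": [0, 0, 0.8], "gripper": 1}
    - {"offset": [-0.8, -0.25, 12.4], "rot": [0, 0, 0.8], "gripper": 1}
    - {"offset": [-0.8, -0.25, 12.4], "rot": [0, 0, 0.8], "gripper": 1}
  squeeze: 40

```text
time_s: 3.05
eef_pos: [433.8, -68.5, 77.3]
ee_rot: [0.002, 0.482, 0.876, 0.0]
force: [-1.3, -0.0, 8.2]
grip_width: 0.289
grip_force: 36.8
```

```bash
python3 - <<'E'
from h import *
s=sense();print(s['grip_width']*85.4,s['grip_force'],s['force'],s['eef_pos'])
import pickle
c,s=pickle.load(open('w1.pkl','rb'));P=wcloud(c,s)
# tray wall tops near 8..14 high
m=(abs(P[...,0]-475)<75)&(abs(P[...,1]+289)<150)&(P[...,2]>8.5)&(P[...,2]<14)
q=P[m];d=np.radians(-1.7)
# extents along long direction (88.3deg) and across
e=np.array([np.cos(np.radians(88.3)),np.sin(np.radians(88.3))]);n=np.array([-e[1],e[0]])
w=(q[:,:2]-[474.8,-289.8]);a=w@e;b=w@n
print(np.histogram(a,bins=np.arange(-150,151,10))[0],np.histogram(b,bins=np.arange(-70,71,10))[0],np.percentile(a,[1,99]),np.percentile(b,[.5,99.5]))
c=(P[...,2]>2.5)&(P[...,2]<6)&(abs((P[...,:2]-[474.8,-289.8])@n)<62)
a=((P[...,:2]-[474.8,-289.8])@e)[c];print(np.histogram(a,bins=np.arange(-150,151,5)))
E
```

```text
24.642018356902476 36.80355118631269 [-1.32338937 -0.01707168  8.21841663] [433.84308973 -68.45537656  77.27663685]
[  0  80 165  24  23  16  20  20  23  51 155  25  30  27  25  30  28  31
 136 194 149 150 152 153 186 179 203 291 176   0] [ 40 263  58  61 121 107 116 108 115 355 396 385 548  69] [-135.29745434  138.19533067] [-60.54763564  60.68585445]
(array([  0,   0,   0,   0,   0,  69, 120, 114, 118, 113, 125, 119, 137,
       129, 137, 123, 133, 128, 103,   0, 120, 143, 146, 147, 148, 161,
       163, 155, 165, 167, 172, 172, 187, 175, 186, 187, 112,   6, 141,
       135, 135, 136, 132, 129, 128, 131, 149, 152, 147, 154, 149, 154,
       156, 103,  40,  22,   0,   0,   6,   5]), array([-150, -145, -140, -135, -130, -125, -120, -115, -110, -105, -100,
        -95,  -90,  -85,  -80,  -75,  -70,  -65,  -60,  -55,  -50,  -45,
        -40,  -35,  -30,  -25,  -20,  -15,  -10,   -5,    0,    5,   10,
         15,   20,   25,   30,   35,   40,   45,   50,   55,   60,   65,
         70,   75,   80,   85,   90,   95,  100,  105,  110,  115,  120,
        125,  130,  135,  140,  145,  150]))
```

```bash
python3 - <<'E'
from h import *
go(433.8,-68.5,150)
go(492,-212.7,150,43.5)
go(492,-212.7,82,43.5)
E
```

```text
off cm [-0.02  0.01 -7.27] rot [ 0.1  0.2 -0. ] | from [433.8 -68.5  77.3] yaw 32.4 -> 32.4 q6 -0.99 t 3.0
off cm [-15.31  -2.81  -7.23] rot [  0.1   0.2 -11.1] | from [433.8 -68.5  77.3] yaw 32.4 -> 43.5 q6 -0.99 t 3.0
off cm [-15.29  -2.83  -0.43] rot [  0.1   0.2 -11.1] | from [433.8 -68.5  77.3] yaw 32.4 -> 43.5 q6 -0.99 t 3.0
```

Request:
step_arm:
  plan:
    - {"offset": [0, 0, -5], "rot": [0, 0, 0], "gripper": 1}
    - {"offset": [0, 0, -7.3], "rot": [0, 0, 0], "gripper": 1}
    - {"offset": [-15.3, -2.8, -7.3], "rot": [0, 0, -11], "gripper": 1}
    - {"offset": [-15.3, -2.8, -7.3], "rot": [0, 0, -11], "gripper": 1}
    - {"offset": [-15.3, -2.8, -7.3], "rot": [0, 0, -11], "gripper": 1}
    - {"offset": [-15.3, -2.8, -7.3], "rot": [0, 0, -11], "gripper": 1}
    - {"offset": [-15.3, -2.8, -7.3], "rot": [0, 0, -11], "gripper": 1}
    - {"offset": [-15.3, -2.8, -3.5], "rot": [0, 0, -11], "gripper": 1}
    - {"offset": [-15.3, -2.8, -1.5], "rot": [0, 0, -11], "gripper": 1}
    - {"offset": [-15.3, -2.8, -0.6], "rot": [0, 0, -11], "gripper": 1}
    - {"offset": [-15.3, -2.8, -0.6], "rot": [0, 0, -11], "gripper": 1}

```text
time_s: 4.15
eef_pos: [491.2, -211.1, 82.0]
ee_rot: [-0.0, 0.395, 0.919, 0.0]
force: [0.5, -0.0, -0.6]
grip_width: 0.284
grip_force: 43.2
```

```bash
python3 - <<'E'
from h import *
c,P=look('w3'); s=sense();print(s['force'],s['grip_width']*85.4,s['eef_pos'])
E
```

```text
[ 0.58813988  0.35242633 -0.41917244] 24.124250712526173 [ 491.49065683 -211.34421901   82.38026601]
```

View pics/w3.png

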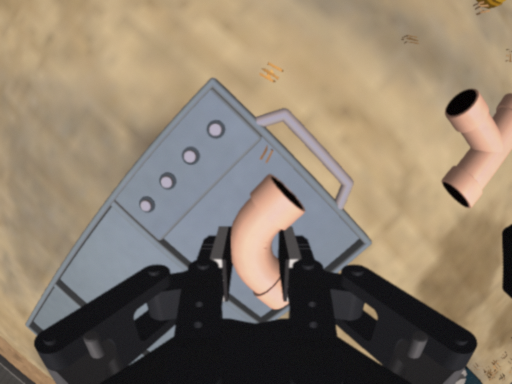

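The elbow (265,235) hangs just over the square bay floor, clear of its walls. Release it and go to the tee.

```bash
python3 - <<'E'
from h import *
go(534.4,-73.5,170,93.5)
E
```

```text
off cm [ 7.05 12.6  -8.76] rot [  0.   0. -50.] | from [ 491.5 -211.3   82.4] yaw 43.5 -> 93.5 q6 -1.38 t 4.2
```

Request:
step_arm:
  plan:
    - {"offset": [0, 0, 0.1], "rot": [0, 0, 0], "gripper": 1}
    - {"offset": [0, 0, 0.1], "rot": [0, 0, 0], "gripper": 3.6}
    - {"offset": [0, 0, 0.1], "rot": [0, 0, 0], "gripper": 3.6}
    - {"offset": [0, 0, 0.1], "rot": [0, 0, 0], "gripper": 3.6}
    - {"offset": [0, 0, -4], "rot": [0, 0, 0], "gripper": 3.6}
    - {"offset": [0, 0, -9], "rot": [0, 0, 0], "gripper": 4}
    - {"offset": [0, 0, -9], "rot": [0, 0, 0], "gripper": 5}

```text
time_s: 4.9
eef_pos: [493.4, -213.5, 177.6]
ee_rot: [0.005, 0.395, 0.919, -0.001]
force: [0.9, -0.4, -0.8]
grip_width: 0.581
grip_force: 0.0
```

```bash
python3 - <<'E'
from h import *
c,P=look('w4'); s=sense()
show('elbow',*blob(P,(498,-207),45,15,40))
go(534.4,-73.5,170,93.5)
E
```

```text
elbow 2435 [ 494.7 -207.3] [37.1 73.1] 46.8 z [17.9 24.2 27.1]
off cm [ 7.24 12.63  0.43] rot [ -0.1   0.4 -50.1] | from [ 492.4 -212.9  174.6] yaw 43.4 -> 93.5 q6 -1.38 t 5.0
```

Request:
step_arm:
  plan:
    - {"offset": [7.2, 12.6, 0.2], "rot": [0, 0, -50], "gripper": 5}
    - {"offset": [7.2, 12.6, 0.2], "rot": [0, 0, -50], "gripper": 5}
    - {"offset": [7.2, 12.6, 0.2], "rot": [0, 0, -50], "gripper": 5}
    - {"offset": [7.2, 12.6, 0.2], "rot": [0, 0, -50], "gripper": 5}
    - {"offset": [7.2, 12.6, 0.2], "rot": [0, 0, -50], "gripper": 5}
    - {"offset": [7.2, 12.6, 0.2], "rot": [0, 0, -50], "gripper": 5}
    - {"offset": [7.2, 12.6, 0.2], "rot": [0, 0, -50], "gripper": 5}
    - {"offset": [7.2, 12.6, 0.2], "rot": [0, 0, -50], "gripper": 5}

```text
time_s: 5.75
eef_pos: [533.2, -73.3, 169.0]
ee_rot: [-0.001, -0.028, 1.0, 0.0]
force: [-0.5, 0.7, -0.5]
grip_width: 0.585
grip_force: 0.0
```

```bash
python3 - <<'E'
from h import *
c,P=look('w5'); s=sense()
show('tee',*blob(P,(542,-73),55,6,40))
go(534.4,-73.5,77,93.5)
E
```

```text
tee 3615 [542.7 -73.6] [50.7 76.9] 3.1 z [12.4 20.4 23.2]
off cm [-0.12 -0.02  9.21] rot [ 0.  -0.  -0.3] | from [533.3 -73.4 169.1] yaw 93.2 -> 93.5 q6 -1.98 t 5.8
```

Request:
step_arm:
  plan:
    - {"offset": [-0.1, 0, 4.6], "rot": [0, 0, 0], "gripper": 5}
    - {"offset": [-0.1, 0, 9.2], "rot": [0, 0, 0], "gripper": 5}
    - {"offset": [-0.1, 0, 9.2], "rot": [0, 0, 0], "gripper": 5}
    - {"offset": [-0.1, 0, 9.2], "rot": [0, 0, 0], "gripper": 1}
    - {"offset": [-0.1, 0, 9.2], "rot": [0, 0, 0], "gripper": 1}
    - {"offset": [-0.1, 0, 9.2], "rot": [0, 0, 0], "gripper": 1}
    - {"offset": [-0.1, 0, 9.2], "rot": [0, 0, 0], "gripper": 1}
    - {"offset": [-0.1, 0, 9.2], "rot": [0, 0, 0], "gripper": 1}
    - {"offset": [-0.1, 0, 5], "rot": [0, 0, 0], "gripper": 1}
    - {"offset": [-0.1, 0, 1], "rot": [0, 0, 0], "gripper": 1}
    - {"offset": [-0.1, 0, 1], "rot": [0, 0, 0], "gripper": 1}

```text
time_s: 6.9
eef_pos: [536.5, -73.9, 165.7]
ee_rot: [0.005, -0.03, 1.0, -0.002]
force: [0.1, 0.5, -1.1]
grip_width: 0.239
grip_force: 39.6
```

```bash
python3 - <<'E'
from h import *
s=sense(); print(s['grip_width']*85.4,s['grip_force'])
go(474.9,-288.3,160,-1.7)
go(474.9,-288.3,83,-1.7)
E
```

```text
20.438437547695504 39.567888379096985
off cm [  7.43 -21.03   0.59] rot [ -0.6   0.3 -84.9] | from [536.5 -73.9 165.7] yaw 93.4 -> 178.3 q6 -1.98 t 6.9
off cm [  7.51 -21.     8.29] rot [ -0.6   0.3 -84.9] | from [536.5 -73.9 165.7] yaw 93.4 -> 178.3 q6 -1.98 t 6.9
```

Request:
step_arm:
  plan:
    - {"offset": [7.3, -21.1, 0], "rot": [0, 0, 95], "gripper": 1}
    - {"offset": [7.3, -21.1, 0], "rot": [0, 0, 95], "gripper": 1}
    - {"offset": [7.3, -21.1, 0], "rot": [0, 0, 95], "gripper": 1}
    - {"offset": [7.3, -21.1, 0], "rot": [0, 0, 95], "gripper": 1}
    - {"offset": [7.3, -21.1, 0], "rot": [0, 0, 95], "gripper": 1}
    - {"offset": [7.3, -21.1, 0], "rot": [0, 0, 95], "gripper": 1}
    - {"offset": [7.3, -21.1, 0], "rot": [0, 0, 95], "gripper": 1}
    - {"offset": [7.3, -21.1, 0], "rot": [0, 0, 95], "gripper": 1}
    - {"offset": [7.3, -21.1, 0], "rot": [0, 0, 95], "gripper": 1}
    - {"offset": [7.3, -21.1, 0], "rot": [0, 0, 95], "gripper": 1}
    - {"offset": [7.3, -21.1, 0], "rot": [0, 0, 95], "gripper": 1}
    - {"offset": [7.3, -21.1, 0], "rot": [0, 0, 95], "gripper": 1}

```text
time_s: 8.1
eef_pos: [474.1, -288.2, 159.8]
ee_rot: [0.0, 0.717, 0.697, 0.0]
force: [0.9, 0.1, -1.1]
grip_width: 0.243
grip_force: 39.7
```

```bash
python3 - <<'E'
from h import *
c,P=look('w6')
go(474.9,-288.3,83,-1.7)
E
```

```text
off cm [-0.01  0.08  7.68] rot [0.  0.  0.2] | from [ 474.1 -288.2  159.8] yaw -1.5 -> -1.7 q6 -0.73 t 8.2
```

View pics/w6.png

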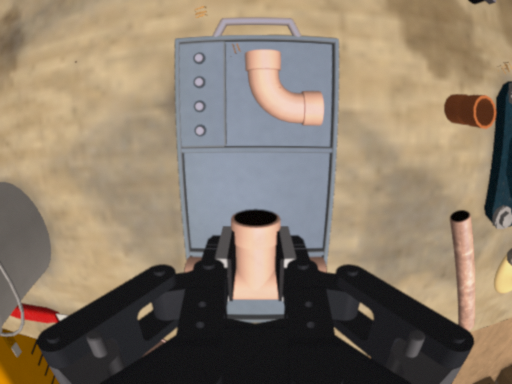

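The elbow (285,85) lies in the square bay; the tee is held level, lined up over the wide bay, the divider at row 148.

```bash
python3 - <<'E'
from h import *
import pickle
c,s=pickle.load(open('w6.pkl','rb'));P=wcloud(c,s)
m=(P[...,2]>9)&(P[...,2]<14)
q=P[m&(abs(P[...,0]-490)<25)&(P[...,1]>-262)&(P[...,1]<-243)];print('div y',np.percentile(q[:,1],[5,50,95]),len(q))
q=P[m&(abs(P[...,1]+215)<30)&(P[...,0]>525)&(P[...,0]<545)];print('side x+',np.percentile(q[:,0],[5,50,95]))
q=P[m&(abs(P[...,1]+270)<15)&(P[...,0]>405)&(P[...,0]<420)];print('side x-',np.percentile(q[:,0],[5,50,95]))
q=P[m&(abs(P[...,0]-490)<25)&(P[...,1]>-180)&(P[...,1]<-150)];print('end y',np.percentile(q[:,1],[5,50,95]))
E
```

```text
div y [-253.7584066  -251.52040423 -249.572574  ] 390
side x+ [533.71903624 535.6330044  537.78611553]
side x- [414.67648223 417.00844249 418.49234624]
end y [-169.27483472 -159.42446121 -152.30028773]
```

Request:
step_arm:
  plan:
    - {"offset": [0, 0.1, 4], "rot": [0, 0, 0], "gripper": 1}
    - {"offset": [0, 0.1, 6.5], "rot": [0, 0, 0], "gripper": 1}
    - {"offset": [0, 0.1, 7.6], "rot": [0, 0, 0], "gripper": 1}
    - {"offset": [0, 0.1, 7.6], "rot": [0, 0, 0], "gripper": 1}

```text
time_s: 8.55
eef_pos: [475.0, -288.2, 83.5]
ee_rot: [-0.001, 0.716, 0.698, -0.0]
force: [0.9, 0.3, -1.0]
grip_width: 0.233
grip_force: 47.0
```

Request:
step_arm:
  plan:
    - {"offset": [0, 0, 0.15], "rot": [0, 0, 0], "gripper": 1}
    - {"offset": [0, 0, 0.15], "rot": [0, 0, 0], "gripper": 3.6}
    - {"offset": [0, 0, 0.15], "rot": [0, 0, 0], "gripper": 3.6}
    - {"offset": [0, 0, 0.15], "rot": [0, 0, 0], "gripper": 3.6}
    - {"offset": [0, 0, -4], "rot": [0, 0, 0], "gripper": 3.6}
    - {"offset": [0, 0, -9], "rot": [0, 0, 0], "gripper": 4}
    - {"offset": [0, 0, -12], "rot": [0, 0, 0], "gripper": 5}
    - {"offset": [0, 0, -12], "rot": [0, 0, 0], "gripper": 5}

```text
time_s: 9.35
eef_pos: [476.3, -289.2, 208.3]
ee_rot: [0.004, 0.717, 0.697, 0.0]
force: [-0.5, -0.0, -0.7]
grip_width: 0.584
grip_force: 0.0
```

```bash
python3 - <<'E'
from h import *
c,P=look('w7')
show('tee',*blob(P,(475,-297),50,15,40))
go(422,69,200,122)
E
```

```text
tee 2698 [ 474.7 -297.3] [49.4 76.2] 89.2 z [17.9 24.6 27.3]
off cm [35.61 -6.34  0.43] rot [ 0.2  0.1 56.4] | from [ 475.6 -288.6  205.5] yaw -1.6 -> -58.0 q6 -0.73 t 9.4
```

Request:
step_arm:
  plan:
    - {"offset": [35.7, -6.3, 0.3], "rot": [0, 0, 56], "gripper": 5}
    - {"offset": [35.7, -6.3, 0.3], "rot": [0, 0, 56], "gripper": 5}
    - {"offset": [35.7, -6.3, 0.3], "rot": [0, 0, 56], "gripper": 5}
    - {"offset": [35.7, -6.3, 0.3], "rot": [0, 0, 56], "gripper": 5}
    - {"offset": [35.7, -6.3, 0.3], "rot": [0, 0, 56], "gripper": 5}
    - {"offset": [35.7, -6.3, 0.3], "rot": [0, 0, 56], "gripper": 5}
    - {"offset": [35.7, -6.3, 0.3], "rot": [0, 0, 56], "gripper": 5}
    - {"offset": [35.7, -6.3, 0.3], "rot": [0, 0, 56], "gripper": 5}
    - {"offset": [35.7, -6.3, 0.3], "rot": [0, 0, 56], "gripper": 5}
    - {"offset": [35.7, -6.3, 0.3], "rot": [0, 0, 56], "gripper": 5}
    - {"offset": [35.7, -6.3, 0.3], "rot": [0, 0, 56], "gripper": 5}

```text
time_s: 10.5
eef_pos: [422.1, 69.5, 200.1]
ee_rot: [-0.0, 0.96, 0.279, -0.0]
force: [0.3, -0.4, -0.1]
grip_width: 0.583
grip_force: 0.0
```

```bash
python3 - <<'E'
from h import *
c,P=look('w8')
q,r=blob(P,(435,77),65,8,70);show('valve',q,r)
q2=q[q[:,2]<32]; show('body',q2,cv2.minAreaRect(q2[:,:2].astype(np.float32)))
q2=q[q[:,2]>41]; show('lever',q2,cv2.minAreaRect(q2[:,:2].astype(np.float32)))
go(422,69,77,122)
E
```

```text
valve 2860 [434.9  79.5] [95.7 33.7] 35.8 z [16.9 39.4 46.1]
body 1414 [422.2  70.4] [64.6 33.7] 35.8 z [15.3 23.4 29.2]
lever 1388 [444.2  84.5] [74.4 17. ] 33.2 z [43.  44.7 48.8]
off cm [-0.03  0.02 12.32] rot [-0.   0.   0.3] | from [422.2  69.3 200.2] yaw -57.7 -> -58.0 q6 0.89 t 10.6
```

View pics/w8.png

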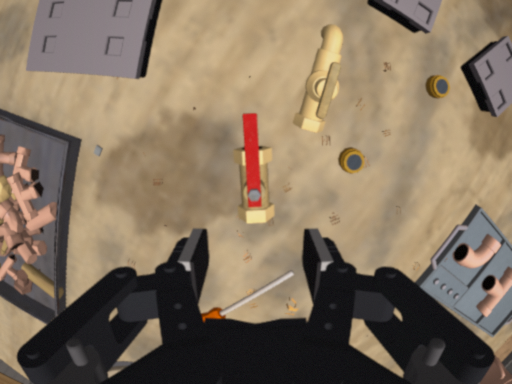

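The valve is at (255,180) with its lever towards the top of the picture and in line with the tool; the tap is well clear at (320,85).

Request:
step_arm:
  plan:
    - {"offset": [0.1, -0.1, 4], "rot": [0, 0, -2.7], "gripper": 5}
    - {"offset": [0.1, -0.1, 8], "rot": [0, 0, -2.7], "gripper": 5}
    - {"offset": [0.1, -0.1, 12.1], "rot": [0, 0, -2.7], "gripper": 5}
    - {"offset": [0.1, -0.1, 12.1], "rot": [0, 0, -2.7], "gripper": 5}
    - {"offset": [0.1, -0.1, 12.1], "rot": [0, 0, -2.7], "gripper": 1}
    - {"offset": [0.1, -0.1, 12.1], "rot": [0, 0, -2.7], "gripper": 1}
    - {"offset": [0.1, -0.1, 12.1], "rot": [0, 0, -2.7], "gripper": 1}
    - {"offset": [0.1, -0.1, 12.1], "rot": [0, 0, -2.7], "gripper": 1}
    - {"offset": [0.1, -0.1, 12.1], "rot": [0, 0, -2.7], "gripper": 1}
  squeeze: 60

```text
time_s: 11.45
eef_pos: [423.4, 71.3, 81.6]
ee_rot: [0.001, 0.953, 0.302, 0.002]
force: [-1.5, -3.3, 8.8]
grip_width: 0.264
grip_force: 60.0
```

Request:
step_arm:
  plan:
    - {"offset": [0, 0, -4], "rot": [0, 0, 0], "gripper": 1}
    - {"offset": [0, 0, -8], "rot": [0, 0, 0], "gripper": 1}
    - {"offset": [0, 0, -10], "rot": [0, 0, 0], "gripper": 1}
    - {"offset": [0, 0, -10], "rot": [0, 0, 0], "gripper": 1}
    - {"offset": [0, 0, -10], "rot": [0, 0, 0], "gripper": 1}

```text
time_s: 11.95
eef_pos: [422.2, 71.7, 179.9]
ee_rot: [0.0, 0.953, 0.302, 0.001]
force: [0.4, -0.2, -1.4]
grip_width: 0.263
grip_force: 60.1
```

```bash
python3 - <<'E'
from h import *
c,P=look('w9'); s=sense(); print(s['grip_width']*85.4,s['grip_force'],s['force'])
q,r=blob(P,(440,80),75,70,160,((np.int32(c['color'][...,0])-c['color'][...,2])>40)); show('held',q,r)
e=np.radians(88.3);bay=np.array([475.3,-291])-86*np.array([np.cos(e),np.sin(e)]);g=bay+15*np.array([-np.sin(e),np.cos(e)]);print(bay,g)
go(g[0],g[1],178,88.3); go(g[0],g[1],84,88.3)
E
```

```text
22.807392606219956 60.09705360978842 [ 0.20300425  0.33043081 -1.9786973 ]
held 7731 [433.7  79.8] [96.  33.6] 34.1 z [116.  142.1 143.7]
[ 472.74870301 -376.96214797] [ 457.75530511 -376.51715431]
off cm [-22.85  38.72   0.11] rot [-0.   0.  36.8] | from [421.9  71.7 179.2] yaw -54.9 -> -91.7 q6 0.85 t 12.0
off cm [-22.85  38.73   9.51] rot [-0.   0.  36.8] | from [421.9  71.7 179.2] yaw -54.9 -> -91.7 q6 0.85 t 12.0
```

View pics/w9.png

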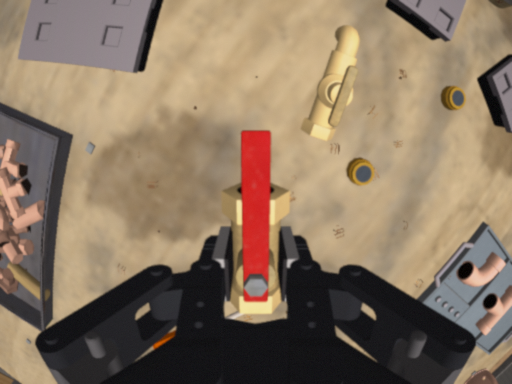

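The valve is held level, lever up, lever tip at (256,133). Before crossing I check where the bucket stands and how high.

```bash
python3 - <<'E'
from h import *
import pickle
for n in('side','scene'):
    c=pickle.load(open(n+'.pkl','rb'));P=cloud(c)
    sl=P[225:305,65:142] if n=='side' else P[310:384,168:265]
    q=sl[(sl[...,2]>30)]
    print(n,np.percentile(q,[2,50,98],axis=0).round())
E
```

```text
side [[ 142. -398.   35.]
 [ 206. -353.   93.]
 [ 272. -260.  130.]]
scene [[ 139. -391.   30.]
 [ 220. -299.   73.]
 [ 269. -262.  129.]]
```

Request:
step_arm:
  plan:
    - {"offset": [-22.9, 38.7, 0], "rot": [0, 0, 36.8], "gripper": 1}
    - {"offset": [-22.9, 38.7, 0], "rot": [0, 0, 36.8], "gripper": 1}
    - {"offset": [-22.9, 38.7, 0], "rot": [0, 0, 36.8], "gripper": 1}
    - {"offset": [-22.9, 38.7, 0], "rot": [0, 0, 36.8], "gripper": 1}
    - {"offset": [-22.9, 38.7, 0], "rot": [0, 0, 36.8], "gripper": 1}
    - {"offset": [-22.9, 38.7, 0], "rot": [0, 0, 36.8], "gripper": 1}
    - {"offset": [-22.9, 38.7, 0], "rot": [0, 0, 36.8], "gripper": 1}
    - {"offset": [-22.9, 38.7, 0], "rot": [0, 0, 36.8], "gripper": 1}
    - {"offset": [-22.9, 38.7, 0], "rot": [0, 0, 36.8], "gripper": 1}
    - {"offset": [-22.9, 38.7, 0], "rot": [0, 0, 36.8], "gripper": 1}
    - {"offset": [-22.9, 38.7, 0], "rot": [0, 0, 36.8], "gripper": 1}
    - {"offset": [-22.9, 38.7, 0], "rot": [0, 0, 36.8], "gripper": 1}

```text
time_s: 13.2
eef_pos: [457.5, -375.5, 178.6]
ee_rot: [-0.001, 1.0, -0.014, -0.001]
force: [-0.4, 0.7, -2.9]
grip_width: 0.267
grip_force: 60.2
```

```bash
python3 - <<'E'
from h import *
c,P=look('w10'); s=sense(); print(s['grip_width']*85.4,s['force'],s['joints'])
go(457.8,-376.5,86,88.3)
E
```

```text
22.49585840061874 [-0.45919261  0.37527168 -1.49602811] [-8.84641833e-01  5.76887068e-01  1.44219624e+00  1.53333181e-04
  1.12416995e+00  7.14425645e-01]
off cm [0.02 0.13 9.3 ] rot [-0.1  0.1  0.1] | from [ 457.7 -375.3  179. ] yaw -91.6 -> -91.7 q6 0.71 t 13.2
```

View pics/w10.png

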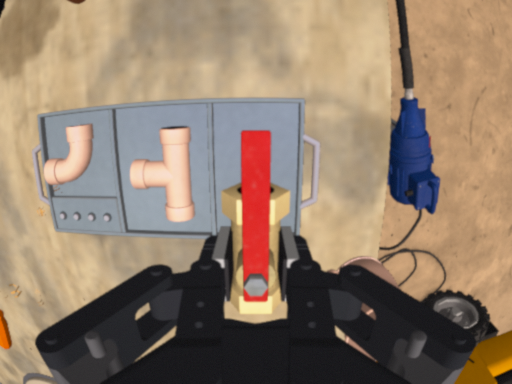

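The elbow (70,155) and tee (165,172) lie in their bays; the valve is in line over the narrow bay (255,170). A mug shows at (365,270), partly under the right finger linkage, so I check it before going down.

```bash
python3 - <<'E'
from h import *
import pickle
c=pickle.load(open('side.pkl','rb'));P=cloud(c);sl=P[298:350,152:195];q=sl[sl[...,2]>15]
print(np.percentile(q,[1,50,99],axis=0).round())
c,s=pickle.load(open('w10.pkl','rb'));P=wcloud(c,s);a=P[255:300,350:395];a=a[(a[...,2]>15)&(a[...,2]<150)];print(np.percentile(a,[2,50,98],axis=0).round(),len(a))
E
```

```text
[[ 322. -513.   18.]
 [ 355. -488.   56.]
 [ 388. -438.   85.]]
[[ 376. -501.   15.]
 [ 383. -487.   29.]
 [ 385. -473.   48.]] 340
```

Request:
step_arm:
  plan:
    - {"offset": [0, 0.1, 4], "rot": [0, 0, 0], "gripper": 1}
    - {"offset": [0, 0.1, 7], "rot": [0, 0, 0], "gripper": 1}
    - {"offset": [0, 0.1, 8.5], "rot": [0, 0, 0], "gripper": 1}
    - {"offset": [0, 0.1, 9.2], "rot": [0, 0, 0], "gripper": 1}
    - {"offset": [0, 0.1, 9.3], "rot": [0, 0, 0], "gripper": 1}

```text
time_s: 13.75
eef_pos: [457.9, -377.4, 86.9]
ee_rot: [0.0, 1.0, -0.014, 0.0]
force: [0.3, -0.4, -2.0]
grip_width: 0.267
grip_force: 60.2
```

Request:
step_arm:
  plan:
    - {"offset": [0, 0, 0.1], "rot": [0, 0, 0], "gripper": 1}
    - {"offset": [0, 0, 0.2], "rot": [0, 0, 0], "gripper": 1}
    - {"offset": [0, 0, 0.2], "rot": [0, 0, 0], "gripper": 1}

```text
time_s: 14.05
eef_pos: [458.0, -378.0, 85.8]
ee_rot: [0.001, 1.0, -0.015, 0.001]
force: [0.4, 0.6, 1.5]
grip_width: 0.265
grip_force: 60.6
```

Request:
step_arm:
  plan:
    - {"offset": [0, 0, 0], "rot": [0, 0, 0], "gripper": 3.4}
    - {"offset": [0, 0, 0], "rot": [0, 0, 0], "gripper": 3.4}
    - {"offset": [0, 0, 0], "rot": [0, 0, 0], "gripper": 3.4}
    - {"offset": [0, 0, -2], "rot": [0, 0, 0], "gripper": 3.4}
    - {"offset": [0, 0, -5], "rot": [0, 0, 0], "gripper": 3.4}
    - {"offset": [0, 0, -10], "rot": [0, 0, 0], "gripper": 5}
    - {"offset": [0, 0, -14], "rot": [0, 0, 0], "gripper": 8.5}
    - {"offset": [0, 0, -14], "rot": [0, 0, 0], "gripper": 8.5}

```text
time_s: 14.85
eef_pos: [458.7, -378.8, 230.6]
ee_rot: [0.004, 1.0, -0.015, 0.003]
force: [-0.4, -0.2, 0.0]
grip_width: 0.892
grip_force: 0.0
```

```bash
python3 - <<'E'
from h import *
c,P=look('w11')
show('valve',*blob(P,(473,-377),62,16,75))
show('tee',*blob(P,(475,-297),50,15,40))
go(671,54,230,98)
E
```

```text
valve 2313 [ 472.2 -379.1] [32.9 95. ] 88.5 z [21.6 41.9 50.1]
tee 2364 [ 475.5 -297.9] [51.  75.6] 88.6 z [18.  24.6 27.3]
off cm [ 20.01 -43.82  -0.38] rot [ 0.3 -0.2 -9.7] | from [ 458.1 -378.1  227.3] yaw -91.7 -> -82.0 q6 0.71 t 14.9
```

View pics/w11.png

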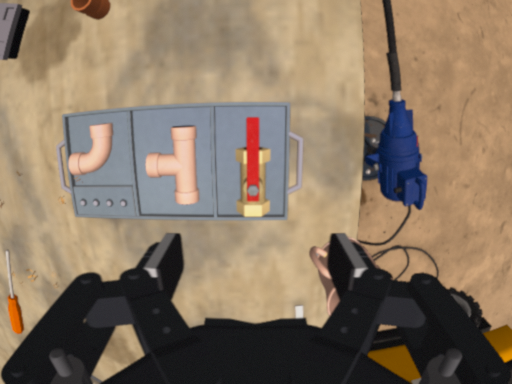

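The picture shows the valve (252,165) standing lever-up in the narrow bay, the tee (180,165) and elbow (92,150) flat in theirs. On to the long box.

Request:
step_arm:
  plan:
    - {"offset": [20, -43.8, 2], "rot": [0, 0, -9.7], "gripper": 8.5}
    - {"offset": [20, -43.8, 2], "rot": [0, 0, -9.7], "gripper": 8.5}
    - {"offset": [20, -43.8, 2], "rot": [0, 0, -9.7], "gripper": 8.5}
    - {"offset": [20, -43.8, 2], "rot": [0, 0, -9.7], "gripper": 8.5}
    - {"offset": [20, -43.8, 2], "rot": [0, 0, -9.7], "gripper": 8.5}
    - {"offset": [20, -43.8, 2], "rot": [0, 0, -9.7], "gripper": 8.5}
    - {"offset": [20, -43.8, 2], "rot": [0, 0, -9.7], "gripper": 8.5}
    - {"offset": [20, -43.8, 2], "rot": [0, 0, -9.7], "gripper": 8.5}
    - {"offset": [20, -43.8, 2], "rot": [0, 0, -9.7], "gripper": 8.5}
    - {"offset": [20, -43.8, 2], "rot": [0, 0, -9.7], "gripper": 8.5}
    - {"offset": [20, -43.8, 2], "rot": [0, 0, -9.7], "gripper": 8.5}
    - {"offset": [20, -43.8, 2], "rot": [0, 0, -9.7], "gripper": 8.5}

```text
time_s: 16.1
eef_pos: [670.1, 54.7, 202.9]
ee_rot: [-0.0, 0.998, 0.07, -0.001]
force: [-0.0, -0.7, -0.0]
grip_width: 0.998
grip_force: 0.0
```

Request:
step_arm:
  plan:
    - {"offset": [0, 0, 0], "rot": [0, 0, 0], "gripper": 8.5}
    - {"offset": [0, 0, 0], "rot": [0, 0, 0], "gripper": 8.5}

```text
time_s: 16.3
eef_pos: [670.2, 53.1, 204.5]
ee_rot: [0.0, 0.998, 0.069, -0.0]
force: [-0.4, 0.2, -0.1]
grip_width: 0.993
grip_force: 0.0
```

```bash
python3 - <<'E'
from h import *
c,P=look('w12')
show('long',*blob(P,(671,54),70,31,45))
show('short',*blob(P,(658,-77),60,31,45))
go(671,54,84,98)
E
```

```text
long 7391 [671.9  54.6] [101.7  60.6] 8.6 z [32.  35.6 36.7]
short 3377 [659.4 -77.5] [61.7 69. ] 70.1 z [31.4 35.5 36.7]
off cm [ 0.09 -0.07 12.06] rot [ 0.   0.  -0.1] | from [670.3  53.2 204.6] yaw -82.1 -> -82.0 q6 1.34 t 16.4
```

View pics/w12.png

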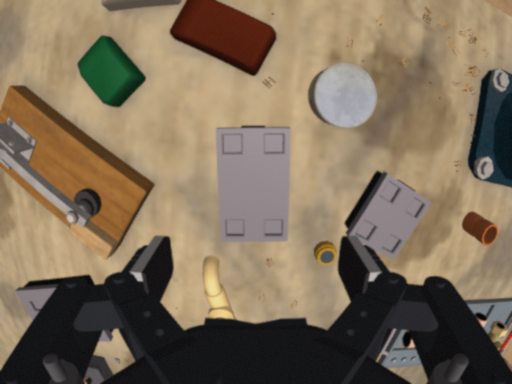

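The picture shows the long box (253,183) in line with the open fingers and the short box (388,215) clear of them.

Request:
step_arm:
  plan:
    - {"offset": [0.2, -0.1, 4], "rot": [0, 0, -0.6], "gripper": 8.5}
    - {"offset": [0.2, -0.1, 8], "rot": [0, 0, -0.6], "gripper": 8.5}
    - {"offset": [0.2, -0.1, 11], "rot": [0, 0, -0.6], "gripper": 8.5}
    - {"offset": [0.2, -0.1, 12.4], "rot": [0, 0, -0.6], "gripper": 8.5}
    - {"offset": [0.2, -0.1, 12.4], "rot": [0, 0, -0.6], "gripper": 8.5}
    - {"offset": [0.2, -0.1, 12.4], "rot": [0, 0, -0.6], "gripper": 7}
    - {"offset": [0.2, -0.1, 12.4], "rot": [0, 0, -0.6], "gripper": 5}
    - {"offset": [0.2, -0.1, 12.4], "rot": [0, 0, -0.6], "gripper": 5}
    - {"offset": [0.2, -0.1, 12.4], "rot": [0, 0, -0.6], "gripper": 5}
    - {"offset": [0.2, -0.1, 12.4], "rot": [0, 0, -0.6], "gripper": 5}
  squeeze: 50

```text
time_s: 17.35
eef_pos: [673.2, 55.4, 83.2]
ee_rot: [0.0, 0.997, 0.075, 0.002]
force: [-1.8, -0.4, 6.4]
grip_width: 0.69
grip_force: 54.1
```

Request:
step_arm:
  plan:
    - {"offset": [0, 0, -3], "rot": [0, 0, 0], "gripper": 5}
    - {"offset": [0, 0, -7], "rot": [0, 0, 0], "gripper": 5}
    - {"offset": [0, 0, -11], "rot": [0, 0, 0], "gripper": 5}
    - {"offset": [0, 0, -11], "rot": [0, 0, 0], "gripper": 5}
    - {"offset": [0, 0, -11], "rot": [0, 0, 0], "gripper": 5}

```text
time_s: 17.85
eef_pos: [672.3, 55.6, 191.6]
ee_rot: [0.0, 0.997, 0.075, 0.001]
force: [-0.4, 0.0, -2.2]
grip_width: 0.689
grip_force: 54.9
```

```bash
python3 - <<'E'
from h import *
c,P=look('w13'); s=sense(); print(s['grip_width']*85.4,s['grip_force'],s['force'])
q,r=blob(P,(672,54),70,132,165); show('held',q,r)
t=q[(abs(q[:,0]-r[0][0])<60)];A=np.c_[t[:,:2]-r[0],np.ones(len(t))];print('plane',np.linalg.lstsq(A,t[:,2],rcond=None)[0])
go(467.9,277.3,190,20.7)
E
```

```text
58.86548938061365 54.893778562545776 [ 0.05053472  0.85022372 -2.15907742]
held 23977 [678.1  56.2] [87.4 86.4] 7.5 z [138.8 144.  152.9]
plane [-4.06466098e-02 -6.62580372e-03  1.44530835e+02]
off cm [-16.85 -24.97   0.03] rot [ 0.   0.1 77.9] | from [671.9  55.6 190. ] yaw -81.4 -> -159.3 q6 1.33 t 17.9
```

```bash
python3 - <<'E'
from h import *
import pickle
for n,b in(('scene',(85,160,222,262)),('side',(118,178,258,305))):
    c=pickle.load(open(n+'.pkl','rb'));P=cloud(c);sl=P[b[0]:b[1],b[2]:b[3]];col=c['color'][b[0]:b[1],b[2]:b[3]].astype(int)
    q=sl[(col[...,0]>140)&(col[...,1]<70)]
    print(n,'red',np.percentile(q,[2,50,98],axis=0).round().tolist())
    q=sl[(col[...,0]-col[...,2]>45)&(sl[...,2]>10)&(sl[...,2]<40)];print('wood',np.percentile(q,[2,50,98],axis=0).round().tolist())
c,s=pickle.load(open('w13.pkl','rb'));P=wcloud(c,s)
g=c['color'].mean(-1);print(g[180,253],P[150,253],P[220,253])
q,r=blob(P,(672,54),70,138,152,(g>80));show('held',q,r)
go(498,198,240,20.7)
E
```

```text
scene red [[536.0, 84.0, 80.0], [707.0, 348.0, 101.0], [726.0, 380.0, 268.0]]
wood [[590.0, 162.0, 23.0], [656.0, 252.0, 26.0], [729.0, 353.0, 29.0]]
side red [[689.0, 316.0, 82.0], [708.0, 348.0, 103.0], [728.0, 382.0, 122.0]]
wood [[583.0, 155.0, 11.0], [668.0, 245.0, 30.0], [808.0, 664.0, 38.0]]
154.33333333333334 [701.42383217  61.67483443  -2.55504825] [695.17143719  59.78397622 144.37898107]
held 21235 [677.7  56.3] [86.4 72. ] 8.4 z [139. 144. 145.]
off cm [-15.07 -16.68  -4.98] rot [ 0.   0.1 77.9] | from [671.9  55.6 190. ] yaw -81.4 -> -159.3 q6 1.33 t 17.9
```

View pics/w13.png

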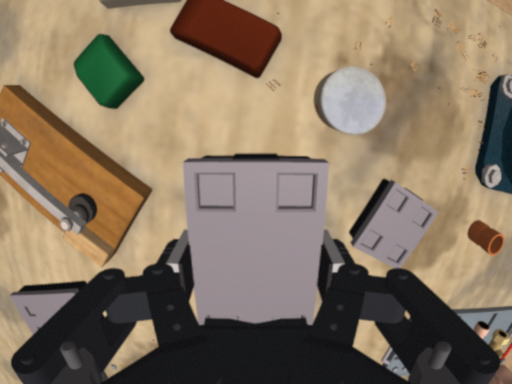

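The picture shows the box held level, its far lid edge at row 157, centred between the pads (184 to 328).

Request:
step_arm:
  plan:
    - {"offset": [0, 0, -5], "rot": [0, 0, 0], "gripper": 5}
    - {"offset": [-15.1, -16.7, -5], "rot": [0, 0, -102], "gripper": 5}
    - {"offset": [-15.1, -16.7, -5], "rot": [0, 0, -102], "gripper": 5}
    - {"offset": [-15.1, -16.7, -5], "rot": [0, 0, -102], "gripper": 5}
    - {"offset": [-15.1, -16.7, -5], "rot": [0, 0, -102], "gripper": 5}
    - {"offset": [-15.1, -16.7, -5], "rot": [0, 0, -102], "gripper": 5}
    - {"offset": [-15.1, -16.7, -5], "rot": [0, 0, -102], "gripper": 5}
    - {"offset": [-15.1, -16.7, -5], "rot": [0, 0, -102], "gripper": 5}
    - {"offset": [-15.1, -16.7, -5], "rot": [0, 0, -102], "gripper": 5}
    - {"offset": [-15.1, -16.7, -5], "rot": [0, 0, -102], "gripper": 5}
    - {"offset": [-15.1, -16.7, -5], "rot": [0, 0, -102], "gripper": 5}
    - {"offset": [-15.1, -16.7, -5], "rot": [0, 0, -102], "gripper": 5}

```text
time_s: 19.1
eef_pos: [497.5, 198.0, 239.1]
ee_rot: [-0.001, 0.619, 0.785, -0.001]
force: [-0.0, -0.2, -1.6]
grip_width: 0.683
grip_force: 55.4
```

Request:
step_arm:
  plan:
    - {"offset": [0, 0, 0], "rot": [0, 0, -6], "gripper": 5}
    - {"offset": [0, 0, 0], "rot": [0, 0, -6], "gripper": 5}
    - {"offset": [0, 0, 0], "rot": [0, 0, -6], "gripper": 5}

```text
time_s: 19.4
eef_pos: [497.7, 198.0, 239.7]
ee_rot: [-0.001, 0.581, 0.814, -0.001]
force: [-1.1, -0.1, -2.2]
grip_width: 0.688
grip_force: 55.4
```

```bash
python3 - <<'E'
from h import *
c,P=look('w14'); s=sense(); p=s['eef_pos']
go(467.9,277.3,190,20.9)
g=c['color'].mean(-1)
q,r=blob(P,(468,277),85,31,42,g>60); show('kit',q,r)
A=R.from_quat([*s['ee_rot'][1:],s['ee_rot'][0]]).as_matrix()
T=(P-p)@A; m=(g>80)&(abs(T[...,2]-46)<4)&(T[...,0]>0)&(T[...,0]<70)&(abs(T[...,1])<40)
for x in(20,30,38):
    w=T[m&(abs(T[...,0]-x)<3)];print(x,'y',np.percentile(w[:,1],[1,99]),'z',np.median(w[:,2]))
for y in(-20,0,20):
    w=T[m&(abs(T[...,1]-y)<5)];print(y,'x max',np.percentile(w[:,0],[98,100]))
E
```

```text
off cm [ 8.47 -0.24  5.  ] rot [-0.1 -0.  -1.9] | from [497.8 198.  239.9] yaw 19.0 -> 20.9 q6 -0.17 t 19.4
kit 11711 [468.2 277.9] [ 86.9 126.5] 20.8 z [34.2 35.7 36.9]
20 y [-29.61632247  29.05141293] z 47.790626962332624
30 y [-29.88946743  29.2537176 ] z 47.92116110450405
38 y [-29.77326398  29.42257683] z 47.91020647470809
-20 x max [48.2251709  48.53799607]
0 x max [47.77715408 48.44426031]
20 x max [47.9530145  48.42474565]
```

View pics/w14.png

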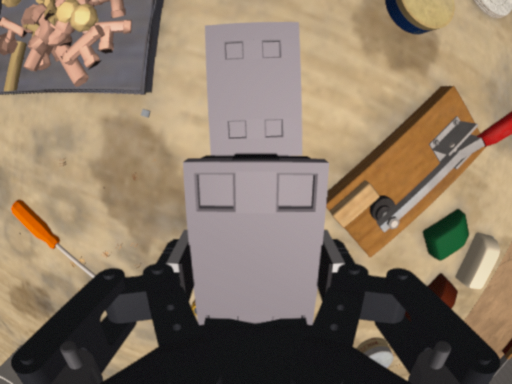

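The picture shows the kit lid with its four recesses at (234,50), (271,49), (237,129), (274,128) and the held box in front, its far edge at row 157. I measure the recess centres to aim by them.

```bash
python3 - <<'E'
from h import *
import pickle
c,s=pickle.load(open('w14.pkl','rb'));P=wcloud(c,s)
th=np.radians(110.8);e=np.array([np.cos(th),np.sin(th)]);n=np.array([-e[1],e[0]])
K=np.array([468.2,277.9]);W=P[...,:2]-K;a=W@e;b=W@n
C=[]
for sx in(1,-1):
  for sy in(1,-1):
    m=(abs(a-37*sx)<13)&(abs(b-17*sy)<13)&(P[...,2]<34)&(P[...,2]>25)
    q=P[m];r=cv2.minAreaRect(q[:,:2].astype(np.float32));print(sx,sy,len(q),np.round([np.median(a[m]),np.median(b[m])],1),np.round(r[0],1),np.round(r[1],1),round(r[2],1),np.median(q[:,2]))
    C.append(r[0])
C=np.array(C);k=C.mean(0);d=(C[0]+C[1]-C[2]-C[3]);ang=np.degrees(np.arctan2(d[1],d[0]));print('kit by recess',k,ang)
t=np.radians(ang);tx=np.array([np.cos(t),np.sin(t)])
tcp=k+1.5*tx;print(tcp)
go(tcp[0],tcp[1],150,ang-90);go(tcp[0],tcp[1],125,ang-90)
E
```

```text
1 1 267 [37.2 17.3] [441.4 308.3] [22.8 19.5] 12.4 30.725616441603194
1 -1 276 [ 37.3 -17.1] [470.2 319.3] [23.5 21.8] 88.1 30.789457248686645
-1 1 253 [-37.7  17.1] [464.7 239.7] [16.1 21.3] 16.2 30.766229624894578
-1 -1 254 [-37.4 -17.7] [499.4 247.2] [16.5 22.1] 32.7 30.7664793182048
kit by recess [468.92243958 278.64220047] 110.47809048189178
[468.39766581 280.04740953]
off cm [ 8.71 -0.1   9.  ] rot [-0.1 -0.  -1.5] | from [497.8 198.  239.9] yaw 19.0 -> 20.5 q6 -0.17 t 19.4
off cm [ 8.71 -0.09 11.5 ] rot [-0.1 -0.  -1.5] | from [497.8 198.  239.9] yaw 19.0 -> 20.5 q6 -0.17 t 19.4
```

Request:
step_arm:
  plan:
    - {"offset": [8.7, -0.2, 0], "rot": [0, 0, -1.8], "gripper": 5}
    - {"offset": [8.7, -0.2, 0], "rot": [0, 0, -1.8], "gripper": 5}
    - {"offset": [8.7, -0.2, 4], "rot": [0, 0, -1.8], "gripper": 5}
    - {"offset": [8.7, -0.2, 8], "rot": [0, 0, -1.8], "gripper": 5}
    - {"offset": [8.7, -0.2, 11], "rot": [0, 0, -1.8], "gripper": 5}
    - {"offset": [8.7, -0.2, 11], "rot": [0, 0, -1.8], "gripper": 5}
    - {"offset": [8.7, -0.2, 11], "rot": [0, 0, -1.8], "gripper": 5}

```text
time_s: 20.15
eef_pos: [467.9, 279.7, 131.3]
ee_rot: [0.0, 0.567, 0.824, 0.0]
force: [1.1, 0.6, -1.4]
grip_width: 0.692
grip_force: 55.3
```

```bash
python3 - <<'E'
from h import *
c,P=look('w15'); s=sense(); p=s['eef_pos']
go(467.7,279.3,115,20.8)
g=c['color'].mean(-1); A=R.from_quat([*s['ee_rot'][1:],s['ee_rot'][0]]).as_matrix(); T=(P-p)@A
tip=p[2]
lid=(abs(P[...,2]-36)<3)&(g>60)&(T[...,0]>30)&(abs(T[...,1])<50)
box=(g>80)&(abs(T[...,2]-47.8)<4)&(T[...,0]>0)&(abs(T[...,1])<40)
for y in(-20,0,20):
    f=lambda m:np.percentile(T[m&(abs(T[...,1]-y)<5)][:,0],99) if (m&(abs(T[...,1]-y)<5)).any() else None
    print(y,'kit edge x',f(lid),'box edge x',f(box))
for x in(53,57):
    w=T[lid&(abs(T[...,0]-x)<3)];print(x,'kit y',np.percentile(w[:,1],[1,99]) if len(w) else None)
w=T[box&(abs(T[...,0]-35)<5)];print('box y',np.percentile(w[:,1],[1,99]))
E
```

```text
off cm [-0.03 -0.08  1.72] rot [0.1 0.  0.1] | from [468.3 279.8 132.2] yaw 20.9 -> 20.8 q6 -0.04 t 20.2
-20 kit edge x 60.8010010543318 box edge x 48.43610496482964
0 kit edge x 60.690033655891455 box edge x 48.24318092262396
20 kit edge x 61.200712961195705 box edge x 48.22658417449597
53 kit y [-43.21410331  40.65592711]
57 kit y [-43.37089049  40.96497948]
box y [-30.33261161  28.93986594]
```

Request:
step_arm:
  plan:
    - {"offset": [0, -0.05, 0.6], "rot": [0, 0, 0], "gripper": 5}
    - {"offset": [0, -0.05, 1.0], "rot": [0, 0, 0], "gripper": 5}
    - {"offset": [0, -0.05, 1.4], "rot": [0, 0, 0], "gripper": 5}
    - {"offset": [0, -0.05, 1.4], "rot": [0, 0, 0], "gripper": 5}
    - {"offset": [0, -0.05, 1.4], "rot": [0, 0, 0], "gripper": 5}

```text
time_s: 20.7
eef_pos: [467.1, 279.4, 116.7]
ee_rot: [0.0, 0.567, 0.824, 0.0]
force: [0.1, -0.3, -2.1]
grip_width: 0.691
grip_force: 55.4
```

Request:
step_arm:
  plan:
    - {"offset": [0, 0, 0.15], "rot": [0, 0, 0], "gripper": 5}
    - {"offset": [0, 0, 0.25], "rot": [0, 0, 0], "gripper": 5}
    - {"offset": [0, 0, 0.25], "rot": [0, 0, 0], "gripper": 5}

```text
time_s: 21.0
eef_pos: [467.1, 279.5, 114.3]
ee_rot: [0.0, 0.567, 0.824, 0.0]
force: [-0.0, 0.2, -1.7]
grip_width: 0.688
grip_force: 55.5
```

Request:
step_arm:
  plan:
    - {"offset": [0, 0, 0.08], "rot": [0, 0, 0], "gripper": 5}
    - {"offset": [0, 0, 0.15], "rot": [0, 0, 0], "gripper": 5}
    - {"offset": [0, 0, 0.15], "rot": [0, 0, 0], "gripper": 5}

```text
time_s: 21.3
eef_pos: [467.2, 279.5, 114.1]
ee_rot: [0.0, 0.567, 0.824, 0.0]
force: [-5.7, -2.4, 14.9]
grip_width: 0.689
grip_force: 57.0
```

Request:
step_arm:
  plan:
    - {"offset": [0, 0, -0.1], "rot": [0, 0, 0], "gripper": 5}
    - {"offset": [0, 0, -0.1], "rot": [0, 0, 0], "gripper": 8.5}
    - {"offset": [0, 0, -0.1], "rot": [0, 0, 0], "gripper": 8.5}
    - {"offset": [0, 0, -0.1], "rot": [0, 0, 0], "gripper": 8.5}
    - {"offset": [0, 0, -0.1], "rot": [0, 0, 0], "gripper": 8.5}
    - {"offset": [0, 0, -3], "rot": [0, 0, 0], "gripper": 8.5}
    - {"offset": [0, 0, -8], "rot": [0, 0, 0], "gripper": 8.5}
    - {"offset": [0, 0, -13], "rot": [0, 0, 0], "gripper": 8.5}
    - {"offset": [0, 0, -16], "rot": [0, 0, 0], "gripper": 8.5}
    - {"offset": [0, 0, -16], "rot": [0, 0, 0], "gripper": 8.5}
    - {"offset": [0, 0, -16], "rot": [0, 0, 0], "gripper": 8.5}

```text
time_s: 22.4
eef_pos: [466.9, 279.4, 272.4]
ee_rot: [0.0, 0.567, 0.824, 0.0]
force: [-0.5, 0.0, -0.7]
grip_width: 0.995
grip_force: 0.0
```

```bash
python3 - <<'E'
from h import *
c,P=look('w16'); g=c['color'].mean(-1)
q,r=blob(P,(468,278),75,60,75,g>60); show('long',q,r)
t=q[q[:,2]>63.5];print('plane',np.linalg.lstsq(np.c_[t[:,:2]-r[0],np.ones(len(t))],t[:,2],rcond=None)[0])
q,r=blob(P,(468,278),85,32,39,g>60); show('kit',q,r)
c=capture('scene');P=cloud(c);save('s2',c)
for k,xy,rad,z0 in(('tap',(533,68),70,7),('coup',(653,-216),40,7),('short',(658,-78),60,31)): show(k,*blob(P,xy,rad,z0,80))
E
```

```text
long 6225 [467.6 278.6] [ 60.4 101.3] 20.8 z [61.4 66.5 67.7]
plane [-1.35180179e-03  2.38490909e-03  6.66174910e+01]
kit 2927 [467.9 278.2] [ 87.  127.1] 20.8 z [34.5 35.7 36.9]
tap 292 [529.   68.9] [90.4 26.9] 16.7 z [12.1 27.8 55.7]
coup 178 [ 653.3 -216.8] [27.6 26.5] 41.8 z [10.3 29.1 40.9]
short 367 [657.2 -79.2] [63.6 70. ] 70.2 z [31.5 34.  36.1]
```

View pics/s2.png

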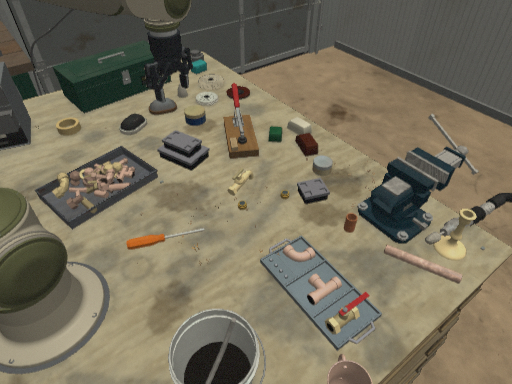

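The picture shows the tray packed (298,252), (323,288), (345,315), and the long box on the kit box (183,147). Its lid is level at 66.6 mm, where 67 means seated, and it lines up with the kit box. The tap, coupling and short box have not moved.

```bash
python3 -c "
from rig import *
print(finish_job())"
```

```text
the job is handed in; nothing more can be done
None
```

The job is done and handed in at about 22 s: the elbow, tee and valve are in their bays, and the long box is seated level and lined up on the kit box. The tap, coupling and short box were left where they were.

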